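# Fish work lamps out of storage pipes and hang them on the lamp rail

### The job

Fish every puck lamp out of the deep storage pipes with the hooked picker, never with the fingers, and finish with the picker hanging upright on its blue fork again. Put the lamps up one at a time, red first, then yellow, then blue (one may be missing), since they cannot pass each other: hook the lamp onto the bare right-hand end of the rail beyond the blue tape, then slide it along, without lifting it off, until its hook sits over the middle of the tape of its own colour. Leave the lamps hanging still, and do not disturb the other things on the bench.

Things in the scene. Friction and masses are not known exactly. Their poses are not given: they have to be found in the camera images.
- tubes: three upright terracotta drain-pipe offcuts strapped in a fixed triangular bundle, 148 mm tall, open on top, bore 104 mm, wall 5 mm. Origin on the bench in the middle; pipe axes at (-66, 0), (33, 57), (33, -57) mm in its x, y. The lamps stand on the bench inside, one to a pipe, in any pipe, one pipe may be empty; a lamp's top is 74 mm below the rim: too deep for fingers
- lamp_red: red puck lamp, 0.18 kg, stays upright, in a pipe at first (or absent). Disc 76 mm diameter, 16 thick, red top; rigid red strap hook above, 12 mm wide in y, sides x = -16 to 16. Origin mid underside, z up. Hook in x-z: 4 mm thick; spine at -x from disc to z = 74; top outside z = 74, inside 70; lip at +x from z = 74 down to 52. Mouth (z 16 to 52) faces +x, at first within 1 rad of world +x
- red_hook (a point): point inside the red lamp's hook on the disc axis, 63 mm above the underside, 7 mm below the inside top: it lies on the rail's axis when the lamp hangs there. The hook is 24 mm wide inside (bevelled corners), open below and right through along the lamp's y, 32 mm across outside (flat faces to grip)
- mark_red: band of red tape round the rail, 24 mm wide, no step; origin on the rail's axis in the middle of the band
- lamp_yellow: yellow puck lamp, 0.18 kg, stays upright, in a pipe at first (or absent). Disc 76 mm diameter, 16 thick, yellow top; rigid yellow strap hook above, 12 mm wide in y, sides x = -16 to 16. Origin mid underside, z up. Hook in x-z: 4 mm thick; spine at -x from disc to z = 74; top outside z = 74, inside 70; lip at +x from z = 74 down to 52. Mouth (z 16 to 52) faces +x, at first within 1 rad of world +x
- yellow_hook (a point): point inside the yellow lamp's hook on the disc axis, 63 mm above the underside, 7 mm below the inside top: it lies on the rail's axis when the lamp hangs there. The hook is 24 mm wide inside (bevelled corners), open below and right through along the lamp's y, 32 mm across outside (flat faces to grip)
- mark_yellow: band of yellow tape round the rail, 24 mm wide, no step; origin on the rail's axis in the middle of the band
- lamp_blue: blue puck lamp, 0.18 kg, stays upright, in a pipe at first (or absent). Disc 76 mm diameter, 16 thick, blue top; rigid blue strap hook above, 12 mm wide in y, sides x = -16 to 16. Origin mid underside, z up. Hook in x-z: 4 mm thick; spine at -x from disc to z = 74; top outside z = 74, inside 70; lip at +x from z = 74 down to 52. Mouth (z 16 to 52) faces +x, at first within 1 rad of world +x
- blue_hook (a point): point inside the blue lamp's hook on the disc axis, 63 mm above the underside, 7 mm below the inside top: it lies on the rail's axis when the lamp hangs there. The hook is 24 mm wide inside (bevelled corners), open below and right through along the lamp's y, 32 mm across outside (flat faces to grip)
- mark_blue: band of blue tape round the rail, 24 mm wide, no step; origin on the rail's axis in the middle of the band
- rail: fixed steel lamp rail, 14 mm diameter, 460 mm long along its y (to the robot's left, about world y), axis 240 mm above the bench, on 20 mm posts 224 mm either side of the middle. Origin on the bench under the middle. Lamps hook on from the robot's side (-x), mouth towards the rail. From left to right: red, yellow, blue tape, bare end
- rail_mid (a point): middle of the rail's axis, 240 mm above the bench, axes as the rail's; the bare end for hooking on is more than 90 mm to the right of it (y from -90 to -190 mm)
- fork: fixed blue fork stand: two level tines along its x, each 12 mm wide, 13 mm apart, from x = -24 mm (open end, robot's side) to an upright at x = 38; top of tines 120 mm above the bench. Origin on the bench under the picker's place. The picker goes in and out along the fork's -x, raised so that its shoulder clears the tines
- fork_seat (a point): where the picker's origin is when it hangs on the fork, 144 mm above the bench (within 20 mm is well)
- picker: hooked picker, 0.16 kg, hanging upright on the fork. Orange handle 30 (x) x 22 (y) x 38 mm high, origin in its middle, z up; black shoulder 36 x 36 mm, z = -19 to -24, rests on the tines; shaft 7 mm diameter down to z = -126; toe 6 mm thick along +x at z = -123 out to x = 28, with an upturned tip (x 22 to 28) up to z = -114. Toe at first about along the fork's +y
- picker_toe (a point): top of the toe halfway between shaft and tip (picker x = 13, z = -120 mm): the inside top of a lamp's hook rests here
- mat: thin fixed black rubber mat, 130 mm (x) by 300 mm (y), 3 mm thick, in front of the rail: clear room to stand lamps on; origin under its middle
- elbow: copper pipe elbow, 33 mm thick; bystander, leave it; origin on its underside, under the straight leg
- tape_measure: yellow tape measure 70 x 36 x 64 mm; bystander, leave it; origin on its underside, in the middle
- battery: black tool battery 115 x 72 x 62 mm; bystander, leave it; origin on its underside, in the middle
- sealant: white sealant cartridge standing up, 48 mm diameter, 195 mm tall; bystander, leave it; origin on its underside, in the middle
- spanner: steel spanner lying flat; bystander, leave it; origin on its underside, in the middle
- tin: tin 80 mm diameter, 75 mm tall; bystander, leave it; origin on its underside, in the middle
- clamp: small steel pipe clamp 60 x 22 x 28 mm; bystander, leave it; origin on its underside, in the middle
Not all that is in view belongs to the job. What is shaped like the lamp_blue but turquoise is not meant.

How it is judged:
By the outcome, as a careful person would: the job done as asked, in the order asked, and still so for the second after the job is handed in, with the robot touching nothing.
Of lamp_red, lamp_yellow, lamp_blue only 2 to 3 are there at a start; the rules pass over those that are not, and their reading is None.
At some moment in a run one of lamp_red, lamp_yellow, lamp_blue may be knocked a few centimetres aside while the robot is not near it.
It also fails if it takes over 210 s, if anything falls off the work surface, if the arm or the gripper's body presses on something with over 40 N, if the wrist force passes 120 N, or if a joint passes its speed limit or range.

### The arm

A 6-joint arm with a two-finger parallel gripper is mounted at the origin on the work surface. World frame = base frame: x ahead of the robot, y to its left, z up, the work surface at z = 0. Lengths are in m, angles in rad, forces in N, time in s.
With the tool pointing down it reaches from about 0.35 to 0.975 m from the base axis. Payload 4.9 kg.
Tool frame: the origin (TCP) lies between the finger pads; the fingertips stand 14 mm ahead of it and the grasp point (between the pads) lies 5 mm behind it (manip.finger_overhang is the distance from the TCP to the fingertips, in m); z points along the fingers, y is the line along which they close (so a half turn about z gives the same grasp; the last joint's range is limited). The gripper opens to 85 mm and grips with 20 to 120 N. Pads are 22 mm wide; open, the fingers measure 114 mm over their backs; the gripper's body (76 mm by 85 mm) begins 54 mm behind the grasp point. The pads swing forward as they close: fully open they stand 13 mm farther back than shut.
Start: joints at [-1.427, 0.053, 1.613, -0, 1.476, -0.119], TCP at [0.162, -0.604, 0.245] pointing down, gripper open.
Joint ranges: [-3.01, 3.01], [-1.01, 2.22], [0.06, 2.58], [-1.02, 4.17], [0.09, 2.62], [-3.14, 3.14]. Speed limits (rad/s): [2.57, 2.57, 3.14, 3.14, 3.14, 3.14].

### API

Orientations are given as a unit quaternion [w, x, y, z].
In Python, from plant import manip, grab_frame gives the robot as it stands.
- The arm moves only by the tool servo_tool, never from a script. Its argument "deltas" is a list that holds one entry, the list of rows, each a list of 5 numbers: the opening in per cent of the stroke, from 0 (shut) to 100 (fully open), then the shift along the world's x, y, z in m, then the turn about the world's z in degrees. A call has exactly 8 rows; each row shifts and turns the commanded pose from where the row before left it; what a row does not reach is not made up. A row lasts 1/10 s, in which the tool goes at most 50 mm and 8.59 degrees, less where a joint would pass 70% of its speed; a pose out of reach is approached as far as the arm can. A call is refused whole if a number of a shift passes 0.05 or a number of a turn 8.59, either way. A call with a gripper value outside its range is refused whole. The fingers move at their own pace and stop on an object; the grip force is fixed at half the most. Time passes only in rows, so rows that do not move let the fingers close, or fill a call up. It gives the time, the measured TCP pose, the force, the opening and the grip force at its end, in the units of the state.
- manip.state(): the state, without advancing time (a new reading comes with each control period).
- grab_frame(name): name is "scene" or "top" or "wrist"; returns a dict with "pixels" (420x560x3 uint8, red, green, blue), "z_map" (420x560 float32, m along the optical axis (not along the pixel's ray), 0 where there is no reading), "fx", "fy", "cx", "cy" (pixels), "dist" ([k1, k2, p1, p2, k3] as OpenCV has them; the pictures are not rectified), "rvec" (rotation vector, rad) and "tvec" (3), from world to camera coordinates, as OpenCV has them; the wrist camera has in their place "T_tool_cam" (4x4, takes a point from camera to tool coordinates, whose origin is the TCP and whose axes are the flange's). Camera axes: x right, y down, z forward; pixel columns grow to the right and rows downward; lengths in m; the calibration is good to about 2 mm. A picture is of the moment at which its call begins: read the wrist's pose just before it.
- manip.job_done(): hands the job in; it is judged then, once.
The state is a dict: "time": time; "joint_pos": joint angles; "joint_vel": joint speeds; "joint_efforts": joint torques, N m; "tool_pos": TCP position; "tool_rot": TCP orientation; "contact_force": force on the tool from outside, world axes, zero at the start; "ft_torque": the same for the moment, N m; "gripper_width": opening from 0.0 (shut) to 1.0 (fully open); "grasp_force": force on a finger pad.
Only numpy, scipy, OpenCV 4.12 (cv2) and the standard library are available. Lean on these libraries where they do the work, as an engineer would, in place of code of your own. Each camera call takes 0.05 s, during which the arm holds its last target. There are 200 camera calls.

## Working session

There is one attempt and no reset: what is moved stays moved. The work goes in short steps, Python scripts to look and compute and a tool call to move; the robot and the scene stay as the last step left them, time stands still between calls to the robot, and variables do not carry over. Pictures are saved under pics/ and viewed, at most 16 in all, crops included, and the job is handed in when it is done.

Besides the shell and the picture viewer there is one more tool, called after "Emit:" as a command line: name --argument value ..., lists and objects as JSON in quotes. servo_tool: Moves the arm, as the interface text tells. Its arguments: {"type":"object","properties":{"deltas":{"type":"array"}},"required":["deltas"]}

```bash
ls; mkdir -p pics
cat > h.py <<'E'
import numpy as np, cv2
from plant import manip, grab_frame
def cloud(f, st=None):
    K=np.array([[f['fx'],0,f['cx']],[0,f['fy'],f['cy']],[0,0,1.]])
    h,w=f['z_map'].shape
    u,v=np.meshgrid(np.arange(w),np.arange(h))
    p=cv2.undistortPoints(np.stack([u,v],-1).reshape(-1,1,2).astype(np.float64),K,np.array(f['dist'],float)).reshape(h,w,2)
    z=f['z_map'].astype(float)
    c=np.dstack([p[...,0]*z,p[...,1]*z,z])
    if 'rvec' in f:
        R=cv2.Rodrigues(np.array(f['rvec'],float))[0]; t=np.array(f['tvec'],float).ravel()
        P=(c-t)@R
    else:
        from scipy.spatial.transform import Rotation as Ro
        q=st['tool_rot']; Rt=Ro.from_quat([q[1],q[2],q[3],q[0]]).as_matrix()
        T=np.array(f['T_tool_cam'])
        P=(c@T[:3,:3].T+T[:3,3])@Rt.T+np.array(st['tool_pos'])
    P[z==0]=np.nan
    return P
def shot(name,png):
    st=manip.state(); f=grab_frame(name); P=cloud(f,st)
    cv2.imwrite('pics/'+png+'.png',f['pixels'][...,::-1]); np.savez('pics/'+png,P=P,px=f['pixels'])
    return f,P
E
python3 - <<'E'
from h import *
for n in('scene','top'): shot(n,n+'0')
a=cv2.imread('pics/top0.png')
cv2.imwrite('pics/top0b.png',cv2.resize(a,(800,600)))
print(manip.state())
E
```

```text
pics
{'time': 0.1, 'joint_pos': array([-1.42700069e+00,  5.32956316e-02,  1.61414111e+00, -2.39552332e-05,
        1.47602344e+00, -1.19014836e-01]), 'joint_vel': array([ 0.00014239, -0.0001481 , -0.00567199, -0.00090733, -0.00221976,
        0.00086652]), 'joint_efforts': array([ 6.13056818e-04, -3.94905245e+01, -3.71362996e+01, -7.09101096e-05,
        3.89428809e-03, -9.63986224e-06]), 'tool_pos': array([ 0.16227986, -0.60300746,  0.24419228]), 'tool_rot': array([-9.33542749e-04,  9.91378166e-01,  1.31028473e-01, -2.34912798e-05]), 'contact_force': array([ 0.08668903,  0.24095176, -0.31188576]), 'ft_torque': array([-0.04268724, -0.06619631, -0.03122966]), 'grasp_force': 0.0, 'gripper_width': 0.998183858612986}
```

View pics/scene0.png

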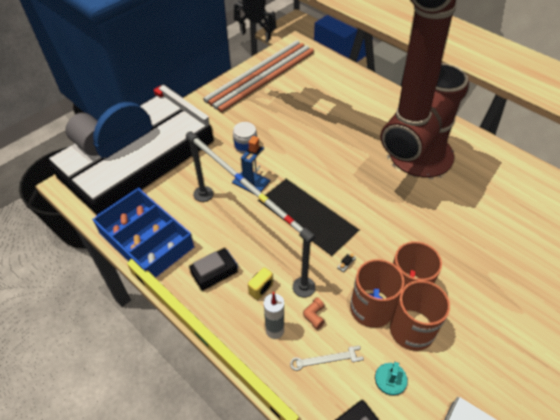

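View pics/top0b.png

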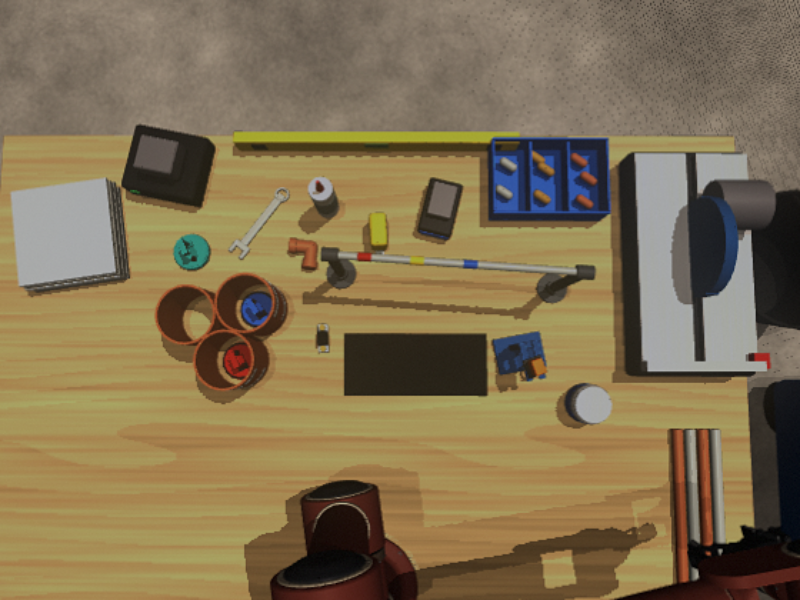

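The top view shows a red lamp (237,362) and a blue lamp (257,310) in two pipes. The third pipe (185,315) looks empty. The tapes are at (365,257), (417,261) and (470,264), the fork and picker at (520,357), and the mat at (415,365).

Run:
```python
from h import *
np.set_printoptions(precision=4,suppress=True)
d=np.load('pics/top0.npz');P=d['P'];px=d['px'].astype(int)
s=np.load('pics/scene0.npz');Ps=s['P'];pxs=s['px'].astype(int)
def col(px):
    hsv=cv2.cvtColor(px.astype(np.uint8),cv2.COLOR_RGB2HSV);return hsv[...,0].astype(int),hsv[...,1].astype(int),hsv[...,2].astype(int)
for nm,PP,pp in(('top',P,px),('sc',Ps,pxs)):
    H,S,V=col(pp);z=PP[...,2]
    print(nm)
    rail=(z>.225)&(z<.26)&(PP[...,0]>.3)
    # rail
    q=PP[rail]; print('rail n',len(q),q.min(0),q.max(0))
    m=np.abs(q[:,0]-np.median(q[:,0]))<.03
    q=q[m]; c=np.polyfit(q[:,1],q[:,0],1);print('fit x=a*y+b',c,'y',np.percentile(q[:,1],[0,1,99,100]),'ztop',np.percentile(q[:,2],[50,95]))
    for k,mm in dict(red=((H<6)|(H>174))&(S>150),yel=(H>22)&(H<34)&(S>120),blu=(H>105)&(H<125)&(S>120)).items():
        w=PP[rail&mm&(np.abs(PP[...,0]-np.polyval(c,PP[...,1]))<.02)]
        print(k,len(w),w.mean(0) if len(w) else '', np.ptp(w[:,1]) if len(w) else '')
    # tubes rim
    t=(z>.138)&(z<.155)&((H<14)|(H>170)); lab=PP[t]; lab=lab[(lab[:,0]>.3)]
    print('rim',len(lab),lab.min(0),lab.max(0))
    # lamps
    from scipy.optimize import least_squares
    cen=np.median(lab,0)[:2]; a=.035
    best=None
    ax=np.array([[-.066,0],[.033,.057],[.033,-.057]])
    for y0 in np.arange(-1.0,1.1,.35):
        def f(p):
            R=np.array([[np.cos(p[2]),-np.sin(p[2])],[np.sin(p[2]),np.cos(p[2])]])
            A=p[:2]+ax@R.T
            return np.min(np.abs(np.linalg.norm(lab[:,None,:2]-A,axis=2)-.0545),1)
        r=least_squares(f,[*cen,y0],loss='soft_l1',f_scale=.003)
        if best is None or r.cost<best.cost:best=r
    p=best.x;R=np.array([[np.cos(p[2]),-np.sin(p[2])],[np.sin(p[2]),np.cos(p[2])]])
    print('tubes',p,best.cost,(p[:2]+ax@R.T))
    for k,mm in dict(red=((H<6)|(H>174))&(S>150),blu=(H>100)&(H<125)&(S>120),yel=(H>22)&(H<34)&(S>130)).items():
        w=PP[mm&(z<.09)&(z>.008)&(np.linalg.norm(PP[...,:2]-p[:2],axis=2)<.15)]
        hi=w[w[:,2]>.066] if len(w) else w
        print(k,len(w),w.mean(0) if len(w) else '',' hooktop',len(hi),hi.mean(0) if len(hi) else '')
        if len(hi)>4:
            u,sv,vt=np.linalg.svd(hi[:,:2]-hi[:,:2].mean(0));print('  dir',vt[0],sv/np.sqrt(len(hi)))
    o=(H>5)&(H<20)&(S>150)&(z>.12)&(z<.2)&(np.abs(PP[...,0]-.5)<.3)&(PP[...,1]<-.0)
    w=PP[o]; 
    if len(w): print('picker',len(w),np.median(w,0),w.min(0),w.max(0)); tt=w[w[:,2]>.158]; print(len(tt),tt.mean(0) if len(tt) else '', cv2.minAreaRect((tt[:,:2]*1000).astype(np.float32)) if len(tt) else '')
    b=(H>100)&(H<125)&(S>120)&(z>.11)&(z<.13); w=PP[b]; print('tines',len(w),w.mean(0) if len(w) else '', cv2.minAreaRect((w[:,:2]*1000).astype(np.float32)) if len(w) else '')
    print('mat/clamp')
a=cv2.imread('pics/top0.png')
c1=cv2.resize(a[185:285,335:435],(400,400),interpolation=2); c2=cv2.resize(a[185:285,100:200],(400,400),interpolation=2)
cv2.imwrite('pics/crop.png',np.hstack([c1,c2]))
```

```text
top
rail n 1404 [ 0.5992 -0.6732  0.2251] [0.7184 0.0671 0.2572]
fit x=a*y+b [0.0396 0.635 ] y [-0.6707 -0.6631  0.0637  0.0671] ztop [0.2464 0.2525]
red 48 [ 0.638  -0.0072  0.2465] 0.022702124540274364
yel 48 [ 0.6326 -0.0992  0.2468] 0.022576536401873154
blu 48 [ 0.6248 -0.1926  0.2469] 0.020617458468745548
rim 915 [ 0.4044 -0.7716  0.1381] [0.8074 0.3907 0.155 ]
tubes [ 0.5238  0.271  -1.9027] 0.13806766548250785 [[0.5453 0.3334]
 [0.5669 0.2213]
 [0.4592 0.2584]]
red 289 [0.4582 0.2642 0.0261]  hooktop 48 [0.4586 0.2589 0.0731]
  dir [-0.9108 -0.4128] [0.0093 0.0035]
blu 295 [0.5663 0.2284 0.0259]  hooktop 48 [0.5661 0.2244 0.0742]
  dir [-0.7959 -0.6054] [0.0096 0.0034]
yel 0   hooktop 0 
picker 118 [ 0.4465 -0.3243  0.1623] [ 0.4316 -0.3408  0.1282] [ 0.4637 -0.3142  0.1688]
89 [ 0.4468 -0.3274  0.1631] ((447.62109375, -328.0727233886719), (28.66584587097168, 22.354961395263672), 16.708349227905273)
tines 115 [ 0.4767 -0.3215  0.1197] ((459.4342041015625, -325.5706787109375), (72.4563217163086, 39.827880859375), 9.616536140441895)
mat/clamp
sc
rail n 1491 [ 0.3133 -1.2584  0.2
[... 326 characters left out ...]
155 ]
tubes [0.5245 0.2744 0.188 ] 0.2856389319146063 [[0.4596 0.2621]
 [0.5462 0.3366]
 [0.5676 0.2246]]
red 39 [0.4418 0.255  0.0622]  hooktop 30 [0.4519 0.2582 0.0755]
  dir [0.9336 0.3583] [0.0058 0.0036]
blu 41 [0.5601 0.2237 0.0704]  hooktop 36 [0.5616 0.2248 0.0749]
  dir [0.8516 0.5243] [0.0066 0.0033]
yel 0   hooktop 0 
picker 127 [ 0.4546 -0.3181  0.1555] [ 0.4329 -0.3369  0.1226] [ 0.4667 -0.3077  0.1696]
56 [ 0.4507 -0.322   0.1636] ((447.3531799316406, -323.7279052734375), (31.08553123474121, 22.124725341796875), 24.000808715820312)
tines 915 [ 0.4367 -0.9785  0.1199] ((422.16168212890625, -895.6893920898438), (1162.4739990234375, 466.0025634765625), 67.26669311523438)
mat/clamp
```

View pics/crop.png

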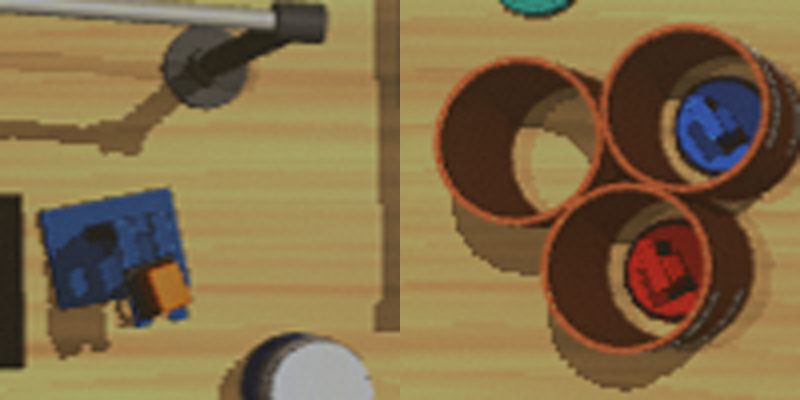

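Yellow is absent: the third pipe's floor shows bare bench. Next I'll look at the picker from close by.

Emit:
servo_tool --deltas '[[[100,0.02,0.03,0.02,0],[100,0.025,0.035,0.02,0],[100,0.025,0.035,0.02,0],[100,0.025,0.035,0.02,0],[100,0.025,0.035,0.02,0],[100,0.025,0.035,0.02,0],[100,0.025,0.035,0.02,0],[100,0,0,0,0]]]'

```text
time: 0.9
tool_pos: [0.335, -0.3609, 0.3893]
tool_rot: [0.002, 0.991, 0.134, 0.002]
contact_force: [-0.3, -1.0, -0.1]
gripper_width: 1.0
grasp_force: 0.0
```

Run:
```python
from h import *
np.set_printoptions(precision=4,suppress=True)
f,P=shot('wrist','w1'); print(f['T_tool_cam']); s=manip.state(); print(s['tool_pos'],s['joint_pos'])
px=f['pixels'];H,S,V=[c.astype(int) for c in cv2.split(cv2.cvtColor(px,cv2.COLOR_RGB2HSV))]
z=P[...,2]
w=P[(H>5)&(H<20)&(S>150)&(z>.155)&(z<.175)]; print(len(w))
if len(w): print(w.mean(0),cv2.minAreaRect((w[:,:2]*1000).astype(np.float32)))
w=P[(H>100)&(H<125)&(S>120)&(z>.112)&(z<.128)]; print(len(w), w.mean(0) if len(w) else '',cv2.minAreaRect((w[:,:2]*1000).astype(np.float32)) if len(w) else '')
```

```text
[[-0.001  -0.9474 -0.3201  0.0826]
 [ 1.     -0.0009 -0.0003 -0.0006]
 [-0.0001 -0.3201  0.9474 -0.1272]
 [ 0.      0.      0.      1.    ]]
[ 0.3337 -0.3623  0.3872] [-0.9776 -0.3131  1.7136 -0.0001  1.7374  0.3264]
820
[ 0.4483 -0.3259  0.1612] ((448.75640869140625, -325.92718505859375), (29.78008460998535, 22.27162742614746), 20.558124542236328)
1162 [ 0.4722 -0.3208  0.1182] ((460.0552062988281, -323.6746520996094), (71.69184112548828, 39.462554931640625), 11.376242637634277)
```

View pics/w1.png

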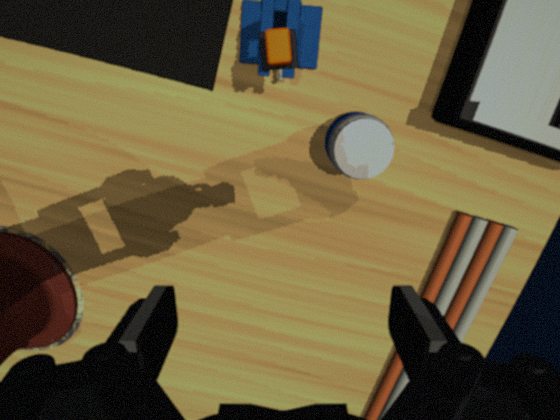

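Run:
```python
import cv2,numpy as np
a=cv2.imread('pics/w1.png'); cv2.imwrite('pics/w1c.png',cv2.resize(a[0:100,225:345],(720,600),interpolation=2))
P=np.load('pics/w1.npz')['P']
np.set_printoptions(precision=3,suppress=True)
for v in range(0,96,6): print(v,[tuple(np.round(P[v,u]*1000).astype(int)) if np.isfinite(P[v,u]).all() else 0 for u in range(246,326,8)])
```

```text
0 [(np.int64(504), np.int64(-269), np.int64(9)), (np.int64(507), np.int64(-279), np.int64(6)), (np.int64(489), np.int64(-299), np.int64(115)), (np.int64(491), np.int64(-306), np.int64(118)), (np.int64(494), np.int64(-314), np.int64(115)), (np.int64(496), np.int64(-321), np.int64(115)), (np.int64(497), np.int64(-329), np.int64(118)), (np.int64(525), np.int64(-336), np.int64(-1)), (np.int64(527), np.int64(-345), np.int64(-2)), (np.int64(530), np.int64(-355), np.int64(-1))]
6 [(np.int64(498), np.int64(-271), np.int64(8)), (np.int64(500), np.int64(-281), np.int64(9)), (np.int64(484), np.int64(-300), np.int64(117)), (np.int64(486), np.int64(-308), np.int64(119)), (np.int64(488), np.int64(-315), np.int64(115)), (np.int64(490), np.int64(-323), np.int64(115)), (np.int64(492), np.int64(-330), np.int64(118)), (np.int64(515), np.int64(-337), np.int64(11)), (np.int64(519), np.int64(-347), np.int64(8)), (np.int64(522), np.int64(-357), np.int64(6))]
12 [(np.int64(491), np.int64(-273), np.int64(7)), (np.int64(494), np.int64(-282), np.int64(8)), (np.int64(478), np.int64(-302), np.int64(119)), (np.in
[... 5746 characters left out ...]
t64(421), np.int64(-343), np.int64(-1)), (np.int64(424), np.int64(-354), np.int64(-1)), (np.int64(427), np.int64(-364), np.int64(0)), (np.int64(430), np.int64(-374), np.int64(-1)), (np.int64(432), np.int64(-384), np.int64(1))]
90 [(np.int64(400), np.int64(-295), np.int64(-1)), (np.int64(403), np.int64(-305), np.int64(-3)), (np.int64(405), np.int64(-315), np.int64(-1)), (np.int64(408), np.int64(-325), np.int64(-2)), (np.int64(411), np.int64(-335), np.int64(-2)), (np.int64(414), np.int64(-345), np.int64(-1)), (np.int64(417), np.int64(-356), np.int64(-2)), (np.int64(419), np.int64(-366), np.int64(-2)), (np.int64(422), np.int64(-376), np.int64(-1)), (np.int64(425), np.int64(-386), np.int64(-3))]
```

View pics/w1c.png

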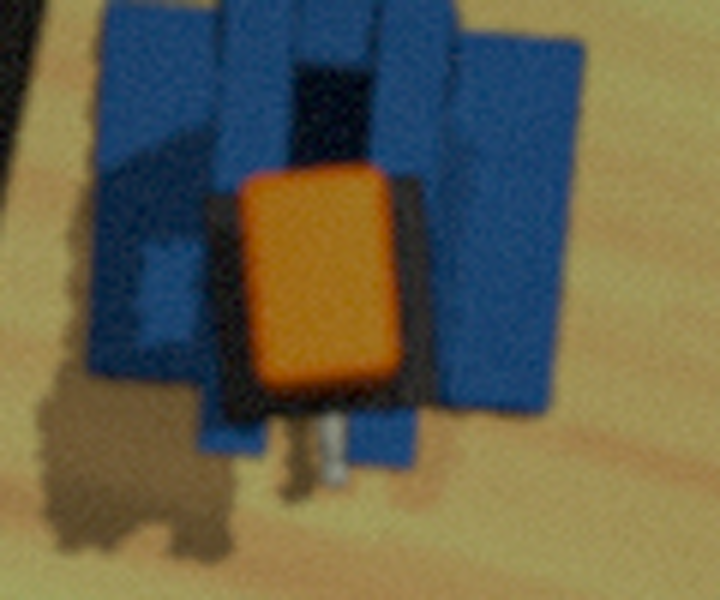

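The handle sits at about (0.449,-0.326), long side at 20.6°. The toe tip shows at (330,450) in the crop, so it points back to the robot (about 200°). I'll grip across the 22 mm side.

Emit:
servo_tool --deltas '[[[70,0.025,0.008,-0.03,5.0],[70,0.025,0.008,-0.03,0],[70,0.025,0.008,-0.03,0],[70,0.02,0.006,-0.03,0],[70,0.02,0.006,-0.03,0],[70,0,0,-0.01,0],[70,0,0,0,0],[70,0,0,0,0]]]'

```text
time: 1.75
tool_pos: [0.4467, -0.3286, 0.2259]
tool_rot: [0.0, 0.985, 0.173, -0.0]
contact_force: [-0.2, -0.6, 0.3]
gripper_width: 0.7
grasp_force: 0.0
```

Run:
```python
from h import *
np.set_printoptions(precision=4,suppress=True)
s=manip.state(); print(s['tool_pos'],s['tool_rot'],np.degrees(2*np.arctan2(s['tool_rot'][2],s['tool_rot'][1])))
d=np.load('pics/top0.npz');P=d['P'];px=d['px'].astype(int)
m=(px.sum(2)<120)&(P[...,2]<.012)&(P[...,0]>.35)&(P[...,0]<.56)&(P[...,1]>-.3)&(P[...,1]<.1)
print('mat',cv2.minAreaRect((P[m][:,:2]*1000).astype(np.float32)),P[m].mean(0))
for n in('top0','scene0'):
    P=np.load('pics/%s.npz'%n)['P']; q=P[(P[...,2]>.235)&(P[...,2]<.255)]
    for k in range(4):
        q=q[np.abs(q[:,0]-(.64+.065*q[:,1]))<.02]
    c=np.polyfit(q[:,1],q[:,0],1); r=q[:,0]-np.polyval(c,q[:,1]); q=q[np.abs(r)<.01];c=np.polyfit(q[:,1],q[:,0],1)
    print(n,c,q[:,1].min(),q[:,1].max(),len(q))
```

```text
[ 0.4467 -0.3286  0.2259] [ 0.0003  0.9848  0.1734 -0.    ] 19.975959113198662
mat ((450.3125305175781, -127.74995422363281), (125.65718841552734, 344.2288513183594), 0.06742900609970093) [ 0.45   -0.1031  0.0033]
top0 [0.0695 0.6387] -0.4088387885390203 0.06638387199995748 1131
scene0 [0.0677 0.641 ] -0.4075239767468836 0.07186147824164109 993
```

Emit:
servo_tool --deltas '[[[70,0.002,0.0025,-0.03,0.6],[70,0,0,-0.03,0],[70,0,0,-0.022,0],[70,0,0,0,0],[0,0,0,0,0],[0,0,0,0,0],[0,0,0,0,0],[0,0,0,0,0]]]'

```text
time: 2.55
tool_pos: [0.4505, -0.3263, 0.1462]
tool_rot: [0.002, 0.984, 0.179, 0.001]
contact_force: [-0.7, -0.4, 5.6]
gripper_width: 0.248
grasp_force: 59.8
```

Emit:
servo_tool --deltas '[[[0,0,0,0,0],[0,0,0,0,0],[0,0,0,0.003,0],[0,0,0,0.003,0],[0,0,0,0.004,0],[0,0,0,0,0],[0,0,0,0,0],[0,0,0,0,0]]]'

```text
time: 3.35
tool_pos: [0.4492, -0.3249, 0.153]
tool_rot: [-0.0, 0.984, 0.179, -0.0]
contact_force: [-0.0, -0.1, -2.6]
gripper_width: 0.251
grasp_force: 58.8
```

Emit:
servo_tool --deltas '[[[0,-0.0196,-0.004,0,0],[0,-0.0196,-0.004,0,0],[0,-0.0196,-0.004,0,0],[0,-0.0196,-0.004,0,0],[0,-0.01,0,0.02,0],[0,0,0,0.045,0],[0,0,0,0.045,0],[0,0,0,0.045,0]]]'

```text
time: 4.15
tool_pos: [0.3605, -0.3407, 0.3095]
tool_rot: [-0.0, 0.984, 0.179, -0.0]
contact_force: [0.9, -1.3, -1.4]
gripper_width: 0.252
grasp_force: 58.9
```

Emit:
servo_tool --deltas '[[[0,0.01,0.045,0.03,8.5],[0,0.01,0.045,0.03,8.5],[0,0.01,0.045,0.02,8.5],[0,0.01,0.045,0.01,8.5],[0,0.01,0.045,0,8.5],[0,0.01,0.045,0,8.5],[0,0.01,0.045,0,8.5],[0,0.01,0.045,0,8.5]]]'

```text
time: 4.95
tool_pos: [0.439, 0.0125, 0.3927]
tool_rot: [0.0, 0.713, 0.701, 0.0]
contact_force: [-0.2, -0.0, -0.3]
gripper_width: 0.248
grasp_force: 59.4
```

Emit:
servo_tool --deltas '[[[0,0.01,0.045,0,8.5],[0,0.01,0.045,0,8.5],[0,0.005,0.03,0,8.5],[0,0,0.02,0,0],[0,0,0,0,0],[0,0,0,0,0],[0,0,0,0,0],[0,0,0,0,0]]]'

```text
time: 5.75
tool_pos: [0.4642, 0.1496, 0.3928]
tool_rot: [0.0, 0.544, 0.839, -0.0]
contact_force: [0.8, -0.0, -2.0]
gripper_width: 0.247
grasp_force: 59.3
```

Run:
```python
from h import *
np.set_printoptions(precision=4,suppress=True)
s=manip.state(); print(s['tool_pos'],np.degrees(2*np.arctan2(s['tool_rot'][2],s['tool_rot'][1])),s['grasp_force'],np.degrees(s['joint_pos']))
f,P=shot('wrist','w2')
```

```text
[0.4642 0.1496 0.3928] 114.061825176603 59.34562146663666 [  9.1229 -18.4811  98.0922  -0.0105 100.3828 -14.9408]
```

View pics/w2.png

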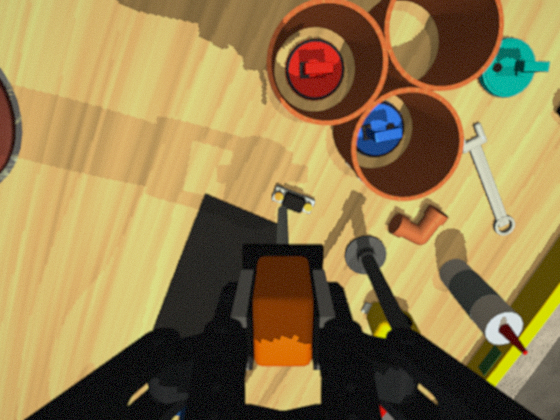

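```bash
cat >> h.py <<'E'
def lamps(P,px):
    H,S,V=[c.astype(int) for c in cv2.split(cv2.cvtColor(px,cv2.COLOR_RGB2HSV))]
    z=P[...,2]; out={}
    for k,m in dict(red=((H<4)|(H>174))&(S>190)&(V>90),blue=(H>105)&(H<120)&(S>150)).items():
        m=m&(P[...,0]>.3)&(P[...,0]<.66)&(P[...,1]>-.5)&(P[...,1]<.4)
        for lo,hi in((.066,.086),(.012,.024)):
            w=P[m&(z>lo)&(z<hi)]
            if len(w)>15:
                r=cv2.minAreaRect((w[:,:2]*1000).astype(np.float32)); print(k,lo,len(w),w.mean(0).round(4),[np.round(q,1) for q in r])
                if lo>.05:
                    _,_,vt=np.linalg.svd(w[:,:2]-w[:,:2].mean(0),full_matrices=False); v=vt[0]*np.sign(vt[0,0]); print('   yaw',np.degrees(np.arctan2(v[1],v[0])).round(1))
    return H,S,V
E
python3 - <<'E'
from h import *
np.set_printoptions(precision=4,suppress=True)
d=np.load('pics/w2.npz');P=d['P'];lamps(P,d['px'])
for v in range(200,246,4): 
    for u in range(276,296,2):
        p=P[v,u]
        if p[2]>.2: print(v,u,p)
E
```

```text
red 0.066 316 [0.4588 0.2614 0.0723] [array([458.9, 261.7]), array([30.8, 12.4]), np.float64(27.4)]
   yaw 26.6
red 0.012 1796 [0.4595 0.2621 0.0153] [array([459.9, 261.9]), array([66.3, 65.8]), np.float64(24.4)]
blue 0.066 296 [0.5652 0.2207 0.0723] [array([521. , -26.4]), array([546.4,  29. ]), np.float64(79.9)]
   yaw 80.8
blue 0.012 1199 [0.5715 0.2282 0.0154] [array([574.2, 226.5]), array([69. , 53.6]), np.float64(83.5)]
208 278 [0.4612 0.1489 0.2653]
208 280 [0.462  0.1507 0.2694]
208 282 [0.463  0.1518 0.2712]
208 284 [0.4645 0.1519 0.2695]
208 286 [0.4662 0.1515 0.2663]
212 278 [0.4614 0.1486 0.2732]
212 280 [0.4619 0.1511 0.2793]
212 282 [0.4631 0.1517 0.2794]
212 284 [0.4645 0.1519 0.2783]
212 286 [0.4662 0.1513 0.2747]
216 278 [0.4611 0.1494 0.2841]
216 280 [0.462  0.1508 0.2866]
216 282 [0.463  0.1519 0.2884]
216 284 [0.4644 0.1519 0.2867]
216 286 [0.4659 0.1518 0.2848]
220 278 [0.4612 0.1496 0.2923]
220 280 [0.4621 0.1508 0.2943]
220 282 [0.4631 0.1515 0.2949]
220 284 [0.4642 0.1522 0.2954]
220 286 [0.4657 0.152  0.2933]
224 278 [0.4613 0.1496 0.2995]
224 280 [0.4621 0.1
[... 396 characters left out ...]
656 0.1519 0.314 ]
236 278 [0.4613 0.1501 0.3205]
236 280 [0.4622 0.1509 0.3214]
236 282 [0.463  0.1518 0.3226]
236 284 [0.4641 0.1522 0.3224]
236 286 [0.4656 0.1517 0.3198]
236 288 [0.4673 0.1507 0.3158]
240 278 [0.4616 0.1494 0.3245]
240 280 [0.4622 0.151  0.3274]
240 282 [0.463  0.1519 0.3286]
240 284 [0.4642 0.1519 0.3275]
240 286 [0.4654 0.1519 0.3263]
240 288 [0.4673 0.1507 0.3219]
244 276 [0.4548 0.1639 0.3669]
244 278 [0.4554 0.1646 0.3678]
244 280 [0.4564 0.1647 0.3671]
244 282 [0.4573 0.1648 0.3666]
244 284 [0.4579 0.1655 0.3674]
244 286 [0.4586 0.1661 0.3681]
244 288 [0.4596 0.166  0.367 ]
244 290 [0.4605 0.1663 0.3668]
244 292 [0.4613 0.1667 0.3669]
244 294 [0.4621 0.167  0.3668]
```

Emit:
servo_tool --deltas '[[[0,-0.005,0.04,0,2.4],[0,-0.006,0.04,0,0],[0,-0.006,0.04,0,0],[0,-0.0052,0.0255,0,0],[0,0,0,-0.03,0],[0,0,0,-0.035,0],[0,0,0,0,0],[0,0,0,0,0]]]'

```text
time: 6.6
tool_pos: [0.4419, 0.2955, 0.3277]
tool_rot: [-0.0, 0.526, 0.85, -0.001]
contact_force: [0.3, 0.4, -0.6]
gripper_width: 0.248
grasp_force: 59.3
```

Emit:
servo_tool --deltas '[[[0,0,0,-0.04,0],[0,0,0,-0.04,0],[0,0,0,-0.04,0],[0,0,0,-0.02,0],[0,0,0,-0.011,0],[0,0,0,0,0],[0,0,0,0,0],[0,0,0,0,0]]]'

```text
time: 7.4
tool_pos: [0.4434, 0.2967, 0.1796]
tool_rot: [0.001, 0.526, 0.851, 0.002]
contact_force: [-0.7, 0.5, -1.8]
gripper_width: 0.247
grasp_force: 59.4
```

Run:
```python
from h import *
np.set_printoptions(precision=4,suppress=True)
s=manip.state(); print(s['tool_pos'],np.degrees(2*np.arctan2(s['tool_rot'][2],s['tool_rot'][1])),s['contact_force'])
f,P=shot('wrist','w3'); lamps(P,f['pixels'])
```

```text
[0.4434 0.2967 0.1796] 116.54662335112157 [-0.7419  0.4915 -1.784 ]
```

View pics/w3.png

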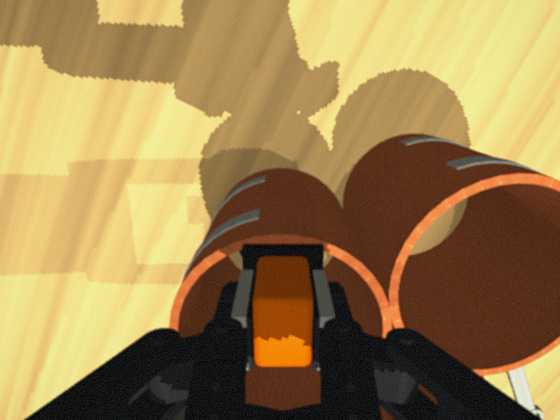

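The wrist view shows the picker down in the red lamp's pipe, but the hook itself is hidden. I'll advance and lift, judging by the force.

Emit:
servo_tool --deltas '[[[0,0.0022,-0.0045,0,0],[0,0.0022,-0.0045,0,0],[0,0.0022,-0.0045,0,0],[0,0.0022,-0.0045,0,0],[0,0.0022,-0.0045,0,0],[0,0,0,0,0],[0,0,0,0,0],[0,0,0,0,0]]]'

```text
time: 8.25
tool_pos: [0.4529, 0.2737, 0.1767]
tool_rot: [-0.0, 0.526, 0.851, 0.0]
contact_force: [0.2, -0.2, -2.0]
gripper_width: 0.245
grasp_force: 59.4
```

Emit:
servo_tool --deltas '[[[0,0,0,0.005,0],[0,0,0,0.005,0],[0,0,0,0.005,0],[0,0,0,0.01,0],[0,0,0,0.01,0],[0,0,0,0,0],[0,0,0,0,0],[0,0,0,0,0]]]'

```text
time: 9.05
tool_pos: [0.4526, 0.2734, 0.2113]
tool_rot: [-0.0, 0.526, 0.851, -0.0]
contact_force: [0.4, -0.4, -3.1]
gripper_width: 0.249
grasp_force: 59.3
```

Run:
```python
from h import *
np.set_printoptions(precision=4,suppress=True)
for n in('scene','top'):
    f,P=shot(n,n+'1'); d=np.load('pics/%s0.npz'%n)
    print(n); lamps(P,f['pixels'])
a=cv2.imread('pics/scene1.png')
cv2.imwrite('pics/s1c.png',cv2.resize(a[200:360,320:480],(560,560),interpolation=2))
```

```text
scene
blue 0.066 62 [ 0.5241 -0.0688  0.0751] [array([525.1, -45.2]), array([564.5,  20.8]), np.float64(82.1)]
   yaw 82.6
blue 0.012 75 [ 0.4584 -0.3202  0.015 ] [array([ 458.5, -367.7]), array([197.8,  87.2]), np.float64(70.1)]
top
blue 0.066 45 [0.5669 0.2252 0.0738] [array([566.7, 225.3]), array([31.2, 11.1]), np.float64(37.3)]
   yaw 35.9
blue 0.012 104 [0.5512 0.1983 0.0166] [array([507.4, -53.2]), array([630.9,  82.3]), np.float64(82.8)]
```

Emit:
servo_tool --deltas '[[[0,0,0,0.02,0],[0,0,0,0.03,0],[0,0,0,0.03,0],[0,0,0,0.03,0],[0,0,0,0.03,0],[0,0,0,0.02,0],[0,0,0,0,0],[0,0,0,0,0]]]'

```text
time: 9.95
tool_pos: [0.4528, 0.2735, 0.3709]
tool_rot: [-0.0, 0.526, 0.851, -0.0]
contact_force: [0.4, 0.5, -4.3]
gripper_width: 0.25
grasp_force: 59.6
```

Run:
```python
from h import *
f,P=shot('scene','scene2')
a=cv2.imread('pics/scene2.png')
cv2.imwrite('pics/s2c.png',cv2.resize(a[140:340,300:500],(600,600),interpolation=2))
```

```text
(no output)
```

View pics/s2c.png

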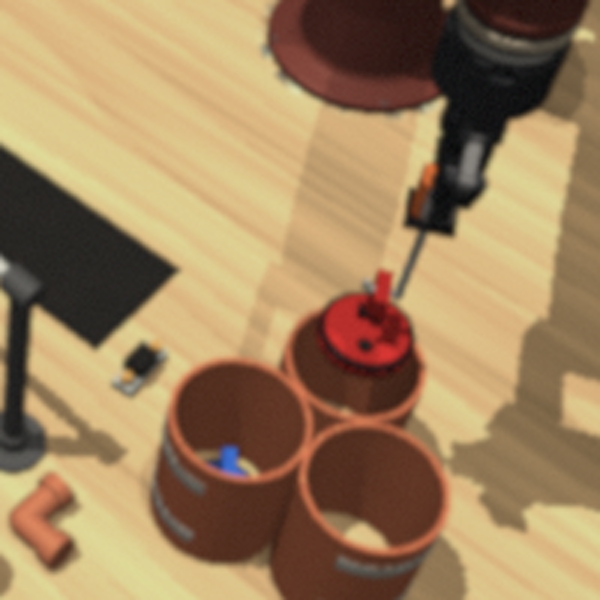

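Emit:
servo_tool --deltas '[[[0,0,-0.015,0,0],[0,0,-0.025,0,-3],[0,0,-0.03,0,-4],[0,0,-0.035,0,-4],[0,0,-0.035,0,-4],[0,0,-0.035,0,-4],[0,0,-0.035,0,-4],[0,0,-0.035,0,-4]]]'

```text
time: 10.8
tool_pos: [0.4519, 0.0265, 0.37]
tool_rot: [-0.001, 0.711, 0.703, -0.001]
contact_force: [0.2, -0.2, -2.5]
gripper_width: 0.251
grasp_force: 59.3
```

Emit:
servo_tool --deltas '[[[0,0,-0.035,0,-3.5],[0,0,-0.035,0,0],[0,0,-0.035,-0.01,0],[0,0,-0.035,-0.02,0],[0,-0.001,-0.03,-0.02,0],[0,-0.001,-0.02,-0.02,0],[0,0,-0.0055,-0.02,0],[0,0,0,-0.02,0]]]'

```text
time: 11.6
tool_pos: [0.4493, -0.1683, 0.259]
tool_rot: [-0.001, 0.732, 0.681, -0.001]
contact_force: [0.7, -1.0, -3.7]
gripper_width: 0.25
grasp_force: 59.4
```

Emit:
servo_tool --deltas '[[[0,0,0,-0.02,0],[0,0,0,-0.02,0],[0,0,0,-0.01,0],[0,0,0,-0.005,0],[0,0,0,0,0],[0,0,0,0,0],[0,0,0,0,0],[0,0,0,0,0]]]'

```text
time: 12.4
tool_pos: [0.4514, -0.1672, 0.2078]
tool_rot: [0.001, 0.731, 0.682, 0.0]
contact_force: [0.2, 0.5, -3.4]
gripper_width: 0.245
grasp_force: 59.3
```

Emit:
servo_tool --deltas '[[[0,0,0,-0.004,0],[0,0,0,-0.004,0],[0,0,0,-0.004,0],[0,0,0,-0.004,0],[0,0,0,-0.004,0],[0,0,0,-0.002,0],[0,0,0,0,0],[0,0,0,0,0]]]'

```text
time: 13.2
tool_pos: [0.451, -0.167, 0.1849]
tool_rot: [0.0, 0.731, 0.682, 0.0]
contact_force: [0.4, 0.9, -1.7]
gripper_width: 0.245
grasp_force: 59.4
```

Emit:
servo_tool --deltas '[[[0,0.0004,0.006,0,0],[0,0.0004,0.006,0,0],[0,0.0004,0.006,0,0],[0,0.0004,0.007,0,0],[0,0.0007,0.01,0,0],[0,0,0.005,0.02,0],[0,0,0,0.03,0],[0,0,0,0.03,0]]]'

```text
time: 14.0
tool_pos: [0.4528, -0.1258, 0.265]
tool_rot: [-0.001, 0.731, 0.683, -0.0]
contact_force: [-0.4, -0.6, -1.2]
gripper_width: 0.249
grasp_force: 59.4
```

Emit:
servo_tool --deltas '[[[0,0,0.015,0.04,4],[0,0,0.045,0.04,8],[0,0,0.045,0.04,8],[0,0.005,0.045,0.008,8],[0,0.005,0.045,0,8],[0,0.005,0.045,0,4],[0,0.005,0,0,0],[0,0,0,0,0]]]'

```text
time: 14.8
tool_pos: [0.4731, 0.0991, 0.3789]
tool_rot: [-0.0, 0.452, 0.892, -0.0]
contact_force: [-0.6, 0.1, -2.9]
gripper_width: 0.25
grasp_force: 59.6
```

Run:
```python
from h import *
np.set_printoptions(precision=4,suppress=True)
s=manip.state(); print(s['tool_pos'],np.degrees(2*np.arctan2(s['tool_rot'][2],s['tool_rot'][1])),s['contact_force'])
f,P=shot('wrist','w4');
P[(np.abs(P[...,1])>.1)&(P[...,0]<.5)&(P[...,1]<-.3)]=np.nan
Q=P.copy();Q[Q[...,1]<.15]=np.nan; lamps(Q,f['pixels'])
f,P=shot('top','top2'); P[P[...,1]<-.26]=np.nan;lamps(P,f['pixels'])
a=cv2.imread('pics/w4.png');b=cv2.imread('pics/top2.png')
cv2.imwrite('pics/c4.png',np.hstack([a[:,:400],cv2.resize(b[160:300,100:400],(400,187)).repeat(1,0) if 0 else np.pad(cv2.resize(b[160:300,100:400],(400,187)),((0,233),(0,0),(0,0)))]))
```

```text
[0.4731 0.0991 0.3789] 126.19345561164586 [-0.6077  0.116  -2.8957]
blue 0.066 295 [0.5665 0.2267 0.0726] [array([566.7, 226.7]), array([32.1, 12. ]), np.float64(35.3)]
   yaw 35.6
blue 0.012 1127 [0.5747 0.2312 0.0154] [array([577.4, 230. ]), array([47.8, 68.5]), np.float64(13.8)]
red 0.066 50 [ 0.4472 -0.183   0.0779] [array([ 447.4, -182.4]), array([28.2, 11.8]), np.float64(0.2)]
   yaw -1.3
red 0.012 218 [ 0.4503 -0.1832  0.0196] [array([ 448. , -182.9]), array([62.5, 61.1]), np.float64(45.0)]
blue 0.066 31 [0.571  0.2278 0.0734] [array([570. , 227.6]), array([23. , 11.5]), np.float64(39.1)]
   yaw 43.8
blue 0.012 40 [0.5734 0.2362 0.0169] [array([575.8, 231.1]), array([57.9, 21.6]), np.float64(89.6)]
```

View pics/c4.png

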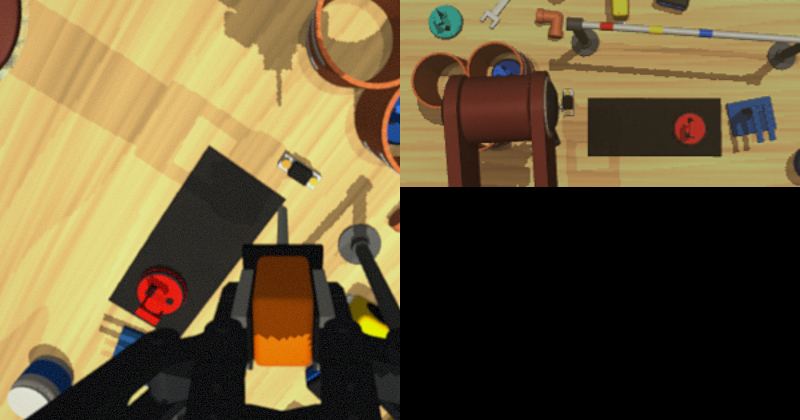

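Emit:
servo_tool --deltas '[[[0,0.012,0.025,0,-0.6],[0,0.015,0.034,0,0],[0,0.015,0.034,0,0],[0,0.015,0.034,0,0],[0,0.0143,0.0315,0,0],[0,0,0,-0.02,0],[0,0,0,-0.03,0],[0,0,0,0,0]]]'

```text
time: 15.7
tool_pos: [0.5431, 0.2543, 0.3236]
tool_rot: [-0.003, 0.459, 0.888, -0.003]
contact_force: [0.4, -0.5, -2.8]
gripper_width: 0.245
grasp_force: 59.7
```

Run:
```python
from h import *
s=manip.state(); print(s['tool_pos'],np.degrees(2*np.arctan2(s['tool_rot'][2],s['tool_rot'][1])),s['contact_force'])
```

```text
[0.54308157 0.25432121 0.3235885 ] 125.3147743985603 [ 0.35423258 -0.50579702 -2.84616404]
```

Emit:
servo_tool --deltas '[[[0,0,0,0,0],[0,0,0,-0.03,0],[0,0,0,-0.04,0],[0,0,0,-0.04,0],[0,0,0,-0.03,0],[0,0,0,-0.012,0],[0,0,0,0,0],[0,0,0,0,0]]]'

```text
time: 16.5
tool_pos: [0.5461, 0.2565, 0.1801]
tool_rot: [0.001, 0.458, 0.889, 0.001]
contact_force: [0.5, 0.1, -1.1]
gripper_width: 0.252
grasp_force: 60.1
```

Emit:
servo_tool --deltas '[[[0,0,0,0,0],[0,0.0029,-0.0041,0,0],[0,0.0029,-0.0041,0,0],[0,0.0029,-0.0041,0,0],[0,0.0029,-0.0041,0,0],[0,0.0029,-0.0041,0,0],[0,0,0,0,0],[0,0,0,0,0]]]'

```text
time: 17.3
tool_pos: [0.559, 0.2356, 0.177]
tool_rot: [-0.0, 0.458, 0.889, -0.0]
contact_force: [-0.4, -0.5, -1.4]
gripper_width: 0.25
grasp_force: 60.1
```

Emit:
servo_tool --deltas '[[[0,0,0,0.005,0],[0,0,0,0.005,0],[0,0,0,0.005,0],[0,0,0,0.01,0],[0,0,0,0.01,0],[0,0,0,0,0],[0,0,0,0,0],[0,0,0,0,0]]]'

```text
time: 18.1
tool_pos: [0.5587, 0.2358, 0.2117]
tool_rot: [-0.0, 0.458, 0.889, -0.0]
contact_force: [0.5, 0.1, -3.5]
gripper_width: 0.25
grasp_force: 59.8
```

Emit:
servo_tool --deltas '[[[0,0,0,0.02,0],[0,0,0,0.03,0],[0,0,0,0.03,0],[0,0,0,0.03,0],[0,0,0,0.03,0],[0,0,0,0.02,0],[0,0,0,0,0],[0,0,0,0,0]]]'

```text
time: 18.9
tool_pos: [0.5588, 0.2357, 0.3712]
tool_rot: [-0.0, 0.458, 0.889, -0.0]
contact_force: [-0.4, 0.2, -4.8]
gripper_width: 0.249
grasp_force: 59.9
```

Emit:
servo_tool --deltas '[[[0,-0.008,-0.015,0,0],[0,-0.016,-0.025,0,-4],[0,-0.018,-0.03,0,-5],[0,-0.018,-0.035,0,-5],[0,-0.018,-0.035,0,-5],[0,-0.016,-0.035,0,-5],[0,-0.008,-0.035,0,-5],[0,-0.004,-0.03,0,-5]]]'

```text
time: 19.7
tool_pos: [0.4515, -0.0055, 0.3694]
tool_rot: [-0.001, 0.699, 0.715, -0.001]
contact_force: [-0.5, -0.4, -3.0]
gripper_width: 0.247
grasp_force: 59.8
```

Emit:
servo_tool --deltas '[[[0,-0.002,-0.02,0,-5],[0,0,-0.013,-0.01,-0.5],[0,0,0,-0.02,0],[0,0,0,-0.02,0],[0,0,0,-0.02,0],[0,0,0,-0.02,0],[0,0,0,-0.02,0],[0,0,0,-0.01,0]]]'

```text
time: 20.5
tool_pos: [0.4492, -0.0364, 0.2473]
tool_rot: [-0.003, 0.731, 0.682, -0.002]
contact_force: [0.1, 0.1, -3.4]
gripper_width: 0.246
grasp_force: 59.7
```

Emit:
servo_tool --deltas '[[[0,0,0,-0.02,0],[0,0,0,-0.015,0],[0,0,0,-0.01,0],[0,0,0,-0.005,0],[0,0,0,0,0],[0,0,0,-0.005,0],[0,0,0,-0.005,0],[0,0,0,-0.005,0]]]'

```text
time: 21.3
tool_pos: [0.4516, -0.0373, 0.1879]
tool_rot: [0.001, 0.732, 0.682, 0.001]
contact_force: [0.2, -0.4, -2.3]
gripper_width: 0.248
grasp_force: 60.0
```

Emit:
servo_tool --deltas '[[[0,0,0,-0.002,0],[0,0,0,0,0],[0,0,0,0,0],[0,0.0004,0.006,0,0],[0,0.0004,0.006,0,0],[0,0.0004,0.006,0,0],[0,0.0004,0.007,0,0],[0,0.0007,0.01,0,0]]]'

```text
time: 22.1
tool_pos: [0.4533, -0.0015, 0.1853]
tool_rot: [-0.0, 0.732, 0.682, 0.0]
contact_force: [0.2, -0.4, -1.9]
gripper_width: 0.249
grasp_force: 60.0
```

Emit:
servo_tool --deltas '[[[0,0,0.005,0,0],[0,0,0,0.03,0],[0,0,0,0.04,0],[0,0,0,0.04,0],[0,-0.005,-0.03,0.03,-8],[0,-0.01,-0.04,0.02,-8],[0,-0.01,-0.04,0,-8],[0,-0.01,-0.04,0,-8]]]'

```text
time: 22.9
tool_pos: [0.4182, -0.1483, 0.3467]
tool_rot: [0.001, 0.892, 0.452, 0.001]
contact_force: [0.7, -1.2, -2.5]
gripper_width: 0.247
grasp_force: 60.0
```

Emit:
servo_tool --deltas '[[[0,-0.01,-0.04,0,-8],[0,-0.01,-0.04,0,-8],[0,-0.01,-0.04,0,-8],[0,-0.01,-0.04,0,-8],[0,-0.01,-0.02,0,-1],[0,-0.01,-0.01,0,0],[0,0,0,0,0],[0,0,0,0,0]]]'

```text
time: 23.7
tool_pos: [0.3585, -0.3365, 0.3453]
tool_rot: [-0.0, 0.983, 0.182, 0.0]
contact_force: [0.2, -0.1, -2.0]
gripper_width: 0.246
grasp_force: 60.0
```

Run:
```python
from h import *
np.set_printoptions(precision=4,suppress=True)
s=manip.state(); print(s['tool_pos'],np.degrees(2*np.arctan2(s['tool_rot'][2],s['tool_rot'][1])),s['contact_force'])
f,P=shot('top','top3'); P[P[...,1]<-.26]=np.nan;lamps(P,f['pixels'])
f,P=shot('wrist','w5');lamps(P,f['pixels'])
b=cv2.imread('pics/top3.png')
cv2.imwrite('pics/c5.png',np.vstack([cv2.resize(b[160:300,100:420],(560,245)),cv2.imread('pics/w5.png')[:350]]))
```

```text
[ 0.3585 -0.3365  0.3453] 20.99786817720246 [ 0.2242 -0.1276 -1.9696]
red 0.066 54 [ 0.4472 -0.1826  0.0775] [array([ 447.4, -182.6]), array([11.7, 28.4]), np.float64(88.9)]
   yaw -2.0
red 0.012 254 [ 0.4489 -0.1824  0.0195] [array([ 447.3, -182.1]), array([62.3, 62.9]), np.float64(44.7)]
blue 0.066 43 [ 0.4566 -0.051   0.0772] [array([455.8, -52.4]), array([11.3, 28.3]), np.float64(89.9)]
   yaw -4.0
blue 0.012 244 [ 0.4581 -0.0533  0.0195] [array([456.6, -50.8]), array([63.5, 63.2]), np.float64(63.4)]
red 0.066 425 [ 0.4491 -0.1811  0.0752] [array([ 449. , -180.7]), array([12.5, 32.3]), np.float64(88.5)]
   yaw -1.9
red 0.012 2147 [ 0.4499 -0.1838  0.0183] [array([ 449.4, -180. ]), array([67.6, 67.4]), np.float64(3.3)]
blue 0.066 18 [ 0.4846 -0.3164  0.0757] [array([ 484.1, -312.6]), array([ 0.5, 27. ]), np.float64(8.9)]
   yaw -80.8
blue 0.012 853 [ 0.4321 -0.0906  0.0181] [array([ 445.5, -233.1]), array([410.1, 113.6]), np.float64(80.2)]
```

View pics/c5.png

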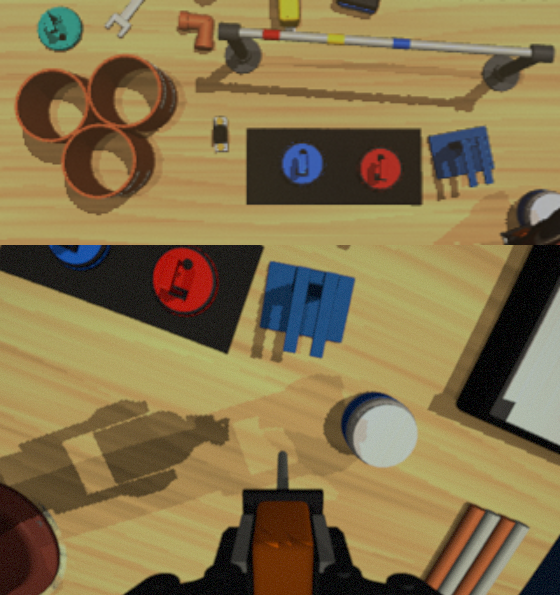

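Both lamps stand on the mat (blue (302,163), red (380,168)) and all three pipes are empty. Next I'll return the picker.

Emit:
servo_tool --deltas '[[[0,0.0123,-0.0044,-0.03,-0.4],[0,0,0,-0.04,0],[0,0,0,-0.04,0],[0,0,0,-0.04,0],[0,0,0,-0.03,0],[0,0,0,-0.0113,0],[0,0,0,0,0],[0,0,0,0,0]]]'

```text
time: 24.6
tool_pos: [0.3716, -0.3421, 0.1558]
tool_rot: [0.001, 0.984, 0.179, 0.001]
contact_force: [0.1, -0.1, -0.5]
gripper_width: 0.25
grasp_force: 60.0
```

Emit:
servo_tool --deltas '[[[0,0,0,0,0],[0,0.01,0.002,0,0],[0,0.0142,0.0029,0,0],[0,0.0142,0.0029,0,0],[0,0.015,0.003,0,0],[0,0.015,0.003,0,0],[0,0.01,0.0022,0,0],[0,0,0,0,0]]]'

```text
time: 25.4
tool_pos: [0.4504, -0.3251, 0.1537]
tool_rot: [-0.0, 0.984, 0.179, -0.0]
contact_force: [0.2, -0.2, -1.7]
gripper_width: 0.248
grasp_force: 60.0
```

Emit:
servo_tool --deltas '[[[0,-0.001,0,-0.003,0],[0,0,0,-0.003,0],[0,0,0,-0.002,0],[0,0,0,-0.001,0],[0,0,0,0,0],[0,0,0,0,0],[35,0,0,0,0],[50,0,0,0,0]]]'

```text
time: 26.2
tool_pos: [0.4478, -0.3258, 0.1449]
tool_rot: [0.0, 0.984, 0.178, 0.0]
contact_force: [-0.2, -0.0, 0.1]
gripper_width: 0.496
grasp_force: 0.0
```

Emit:
servo_tool --deltas '[[[60,0,0,0,0],[70,0,0,0.005,0],[70,0,0,0.02,0],[70,0,0,0.03,0],[70,-0.01,0,0.04,0],[70,-0.03,0,0.04,0],[70,-0.03,0,0.04,0],[70,-0.02,0,0,0]]]'

```text
time: 27.0
tool_pos: [0.3583, -0.3274, 0.3281]
tool_rot: [0.006, 0.984, 0.178, 0.003]
contact_force: [0.3, -0.1, -0.5]
gripper_width: 0.702
grasp_force: 0.0
```

Run:
```python
from h import *
np.set_printoptions(precision=4,suppress=True)
s=manip.state(); print(s['tool_pos'],s['contact_force'])
f,P=shot('wrist','w6'); px=f['pixels']
H,S,V=[c.astype(int) for c in cv2.split(cv2.cvtColor(px,cv2.COLOR_RGB2HSV))];z=P[...,2]
w=P[(H>5)&(H<20)&(S>150)&(z>.155)&(z<.175)]; print(len(w),w.mean(0),cv2.minAreaRect((w[:,:2]*1000).astype(np.float32)))
lamps(P,px)
```

```text
[ 0.3583 -0.3274  0.3281] [ 0.3101 -0.0924 -0.4963]
1076 [ 0.4458 -0.3255  0.1612] ((446.5325927734375, -325.98980712890625), (29.25482177734375, 22.432153701782227), 20.865537643432617)
red 0.066 452 [ 0.4492 -0.181   0.0754] [array([ 449.1, -180.8]), array([13. , 32.6]), np.float64(86.5)]
   yaw -2.8
red 0.012 2284 [ 0.4498 -0.1838  0.0183] [array([ 449.3, -180.1]), array([67.6, 67.8]), np.float64(37.2)]
blue 0.066 22 [ 0.4847 -0.3134  0.0759] [array([ 484.2, -312.2]), array([30.3,  7.1]), np.float64(85.0)]
   yaw -86.0
blue 0.012 1015 [ 0.4337 -0.09    0.018 ] [array([ 445.9, -231.8]), array([412.1, 115. ]), np.float64(80.5)]
```

Emit:
servo_tool --deltas '[[[65,0.005,0.01,0,8.4],[65,0.015,0.025,0,8.4],[65,0.015,0.025,-0.01,8.4],[65,0.015,0.025,-0.02,8.4],[65,0.015,0.025,-0.03,8.4],[65,0.015,0.025,-0.03,8.4],[65,0.011,0.0105,-0.03,8.4],[65,0,0,0,8.2]]]'

```text
time: 27.85
tool_pos: [0.4473, -0.1768, 0.1939]
tool_rot: [-0.005, 0.719, 0.695, -0.001]
contact_force: [-0.5, 0.5, -0.3]
gripper_width: 0.654
grasp_force: 0.0
```

Emit:
servo_tool --deltas '[[[65,0,0,0,0],[65,0,0,0,0],[65,0,0,0,0],[65,0,0,0,0],[65,0,0,0,0],[65,0,0,0,0],[65,0,0,0,0],[65,0,0,0,0]]]'

```text
time: 28.65
tool_pos: [0.449, -0.1802, 0.1999]
tool_rot: [0.0, 0.722, 0.692, -0.0]
contact_force: [0.9, 0.3, 0.1]
gripper_width: 0.65
grasp_force: 0.0
```

Run:
```python
from h import *
np.set_printoptions(precision=4,suppress=True)
s=manip.state(); print(s['tool_pos'],np.degrees(2*np.arctan2(s['tool_rot'][2],s['tool_rot'][1])))
f,P=shot('wrist','w7'); lamps(P,f['pixels'])
# rail
q=P[(P[...,2]>.235)&(P[...,2]<.26)]; q=q[np.abs(q[:,0]-(.64+.0686*q[:,1]))<.015]
if len(q)>50: c=np.polyfit(q[:,1],q[:,0],1); print('rail',len(q),c,q[:,1].min(),q[:,1].max())
```

```text
[ 0.449  -0.1802  0.1999] 87.5420996482021
red 0.066 767 [ 0.4491 -0.1795  0.0751] [array([ 448.8, -180.1]), array([32.1, 12.6]), np.float64(0.1)]
   yaw -0.6
red 0.012 3382 [ 0.4496 -0.1753  0.0181] [array([ 450.4, -179.2]), array([71.7, 67.8]), np.float64(33.3)]
blue 0.066 976 [ 0.4607 -0.0781  0.0753] [array([ 466.7, -173.1]), array([ 32.4, 258.4]), np.float64(4.3)]
   yaw -83.3
blue 0.012 4128 [ 0.4537 -0.0753  0.0181] [array([ 446.5, -228.8]), array([395. , 113.6]), np.float64(80.7)]
```

View pics/w7.png

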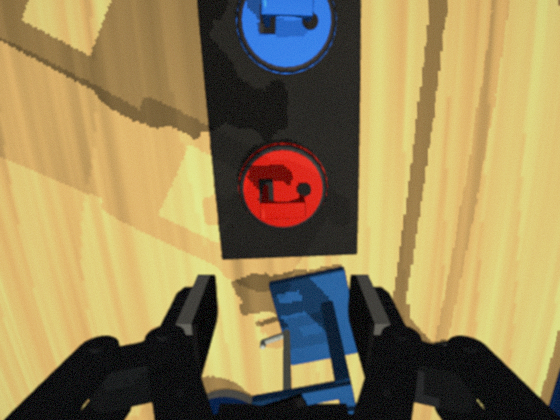

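Emit:
servo_tool --deltas '[[[65,0,0,-0.03,0.5],[65,0,0,-0.04,0],[65,0,0,-0.04,0],[65,0,0,-0.02,0],[65,0,0,-0.008,0],[65,0,0,0,0],[65,0,0,0,0],[30,0,0,0,0]]]'

```text
time: 29.5
tool_pos: [0.4503, -0.1809, 0.0639]
tool_rot: [0.002, 0.719, 0.695, 0.0]
contact_force: [-0.2, -0.6, 0.7]
gripper_width: 0.496
grasp_force: 0.0
```

Emit:
servo_tool --deltas '[[[0,0,0,0,0],[0,0,0,0,0],[0,0,0,0,0],[0,0,0,0,0],[0,0,0,0.005,0],[0,0,0,0.01,0],[0,0,0,0.01,0],[0,0,0,0,0]]]'

```text
time: 30.3
tool_pos: [0.45, -0.1807, 0.0889]
tool_rot: [0.002, 0.719, 0.695, 0.0]
contact_force: [0.3, -0.0, -1.3]
gripper_width: 0.355
grasp_force: 59.5
```

Emit:
servo_tool --deltas '[[[0,0,0,0.03,0],[0,0,0,0.04,0],[0,0,0,0.04,0],[0,0,-0.01,0.04,0],[0,0.01,-0.02,0.031,-2],[0,0.02,-0.025,0,0],[0,0.02,-0.025,0,0],[0,0.01,-0.025,0,0]]]'

```text
time: 31.1
tool_pos: [0.51, -0.286, 0.268]
tool_rot: [0.0, 0.731, 0.683, 0.0]
contact_force: [0.1, -0.0, -2.2]
gripper_width: 0.36
grasp_force: 60.0
```

Run:
```python
from h import *
np.set_printoptions(precision=4,suppress=True)
s=manip.state(); print(s['tool_pos'],np.degrees(2*np.arctan2(s['tool_rot'][2],s['tool_rot'][1])))
f,P=shot('scene','scene3')
H,S,V=[c.astype(int) for c in cv2.split(cv2.cvtColor(f['pixels'],cv2.COLOR_RGB2HSV))]
m=((H<4)|(H>174))&(S>170)&(V>80)&(P[...,2]>.18)&(P[...,0]<.6); w=P[m]; print(len(w)); 
if len(w): print(w.min(0),w.max(0))
a=cv2.imread('pics/scene3.png')
cv2.imwrite('pics/s3c.png',cv2.resize(a[90:290,150:390],(720,600),interpolation=2))
```

```text
[ 0.51  -0.286  0.268] 86.0916129911415
274
[ 0.4771 -0.3164  0.2192] [ 0.5444 -0.2527  0.2832]
```

View pics/s3c.png

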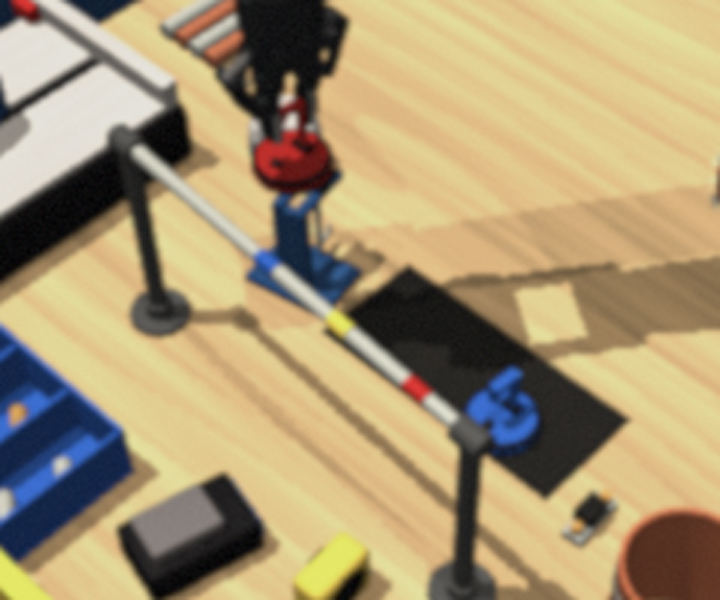

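Emit:
servo_tool --deltas '[[[0,0.02,-0.005,0,0],[0,0.02,-0.005,0,0],[0,0.02,-0.005,0,0],[0,0.015,-0.004,0,0],[0,0.015,0,0,0],[0,0.01,0,0,0],[0,0.009,0,0,0],[0,0,0,0,0]]]'

```text
time: 31.95
tool_pos: [0.6185, -0.3038, 0.2675]
tool_rot: [-0.0, 0.731, 0.683, -0.0]
contact_force: [-0.3, 0.2, -2.1]
gripper_width: 0.363
grasp_force: 60.2
```

Emit:
servo_tool --deltas '[[[0,0,0,0,0],[0,0,0,0,0],[0,0,0,0,0],[0,0,0,0,0],[0,0,0,-0.003,0],[0,0,0,-0.003,0],[0,0,0,0,0],[0,0,0,0,0]]]'

```text
time: 32.75
tool_pos: [0.6179, -0.304, 0.2615]
tool_rot: [-0.0, 0.731, 0.682, -0.0]
contact_force: [-0.3, -0.8, -2.1]
gripper_width: 0.36
grasp_force: 60.2
```

Emit:
servo_tool --deltas '[[[0,0,0,-0.005,0],[0,0,0,-0.005,0],[0,0,0,-0.005,0],[0,0,0,-0.004,0],[0,0,0,-0.003,0],[0,0,0,0,0],[0,0,0,0,0],[0,0,0,0,0]]]'

```text
time: 33.55
tool_pos: [0.6182, -0.3042, 0.2403]
tool_rot: [0.0, 0.731, 0.682, 0.0]
contact_force: [-0.0, 0.1, -1.0]
gripper_width: 0.362
grasp_force: 60.2
```

Emit:
servo_tool --deltas '[[[0,0.0005,0.01,-0.002,0],[0,0.0014,0.02,0,0],[0,0.0017,0.025,0,0],[0,0.0017,0.025,0,0],[0,0.0017,0.025,0,0],[0,0.0017,0.025,0,0],[0,0.0014,0.02,0,0],[0,0,0,0,0]]]'

```text
time: 34.35
tool_pos: [0.6283, -0.1505, 0.2382]
tool_rot: [-0.0, 0.73, 0.684, 0.001]
contact_force: [0.7, -0.5, -0.9]
gripper_width: 0.36
grasp_force: 60.3
```

Emit:
servo_tool --deltas '[[[0,0.001,0.015,0,0],[0,0.0017,0.025,0,0],[0,0.0017,0.025,0,0],[0,0.0017,0.025,0,0],[0,0.0017,0.025,0,0],[0,0.0014,0.02,0,0],[0,0.0009,0.013,0,0],[0,0,0,0,0]]]'

```text
time: 35.15
tool_pos: [0.6384, -0.0046, 0.2381]
tool_rot: [-0.0, 0.73, 0.683, 0.0]
contact_force: [1.2, -0.2, -0.2]
gripper_width: 0.36
grasp_force: 60.4
```

Run:
```python
from h import *
np.set_printoptions(precision=4,suppress=True)
s=manip.state(); print(s['tool_pos'],s['contact_force'])
for n in('top','scene'):
    f,P=shot(n,n+'4')
    H,S,V=[c.astype(int) for c in cv2.split(cv2.cvtColor(f['pixels'],cv2.COLOR_RGB2HSV))]
    m=((H<4)|(H>174))&(S>170)&(V>80)&(P[...,1]>-.12)&(P[...,1]<.08)&(P[...,0]>.55)&(P[...,0]<.72)
    for lo,hi in((.17,.2),(.235,.275)):
        w=P[m&(P[...,2]>lo)&(P[...,2]<hi)]
        if len(w): print(n,lo,len(w),w.min(0),w.max(0),w.mean(0))
a=cv2.imread('pics/scene4.png')
cv2.imwrite('pics/s4c.png',cv2.resize(a[130:290,190:350],(600,600),interpolation=2))
```

```text
[ 0.6384 -0.0046  0.2381] [ 1.2333 -0.2132 -0.1634]
top 0.17 26 [ 0.6052 -0.0294  0.1895] [ 0.635  -0.0112  0.1974] [ 0.6151 -0.0203  0.1936]
scene 0.17 256 [ 0.6258 -0.0355  0.1905] [0.6705 0.0292 0.1999] [ 0.6499 -0.0013  0.195 ]
scene 0.235 48 [ 0.6219 -0.0108  0.2365] [0.6645 0.0064 0.2706] [ 0.6348 -0.0019  0.2499]
```

View pics/s4c.png

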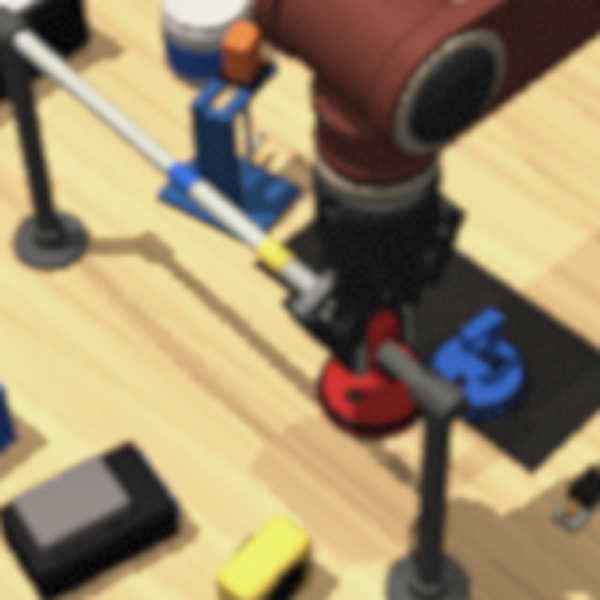

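Emit:
servo_tool --deltas '[[[0,0,-0.0015,0,0],[0,0,0,-0.001,0],[0,0,0,0,0],[0,0,0,0,0],[40,0,0,0,0],[45,0,0,0,0],[55,0,0,0,0],[60,0,0,0,0]]]'

```text
time: 36.05
tool_pos: [0.6379, -0.0075, 0.2363]
tool_rot: [-0.0, 0.731, 0.682, -0.0]
contact_force: [-0.8, -0.5, -0.2]
gripper_width: 0.601
grasp_force: 0.0
```

Emit:
servo_tool --deltas '[[[60,0,0,0,0],[60,0,0,0.01,0],[60,0,0,0.02,0],[60,0,0,0.03,0],[60,0,0,0.04,0],[60,-0.03,0,0.02,0],[60,-0.04,0,0,0],[60,-0.04,-0.01,0,0]]]'

```text
time: 36.85
tool_pos: [0.5276, -0.0171, 0.3592]
tool_rot: [0.001, 0.73, 0.683, 0.001]
contact_force: [-0.3, -0.6, -0.2]
gripper_width: 0.599
grasp_force: 0.0
```

Emit:
servo_tool --deltas '[[[60,-0.03,-0.03,0,0],[60,-0.02,-0.04,-0.02,0],[60,-0.02,-0.04,-0.03,0],[60,0,0,-0.03,0],[60,0,0,0,0],[60,0,0,0,0],[60,0,0,0,0],[60,0,0,0,0]]]'

```text
time: 37.65
tool_pos: [0.4608, -0.1245, 0.2814]
tool_rot: [0.002, 0.731, 0.683, 0.001]
contact_force: [0.9, 0.4, 0.3]
gripper_width: 0.602
grasp_force: 0.0
```

Run:
```python
from h import *
np.set_printoptions(precision=4,suppress=True)
s=manip.state(); print(s['tool_pos'],np.degrees(2*np.arctan2(s['tool_rot'][2],s['tool_rot'][1])))
f,P=shot('wrist','w8'); Q=P.copy(); Q[Q[...,1]<-.26]=np.nan; lamps(Q,f['pixels'])
for n in('top','scene'):
    f,P=shot(n,n+'5')
    H,S,V=[c.astype(int) for c in cv2.split(cv2.cvtColor(f['pixels'],cv2.COLOR_RGB2HSV))]
    m=((H<4)|(H>174))&(S>170)&(V>80)&(P[...,1]>-.12)&(P[...,1]<.08)&(P[...,0]>.55)&(P[...,0]<.72)
    for lo,hi in((.17,.2),(.235,.275)):
        w=P[m&(P[...,2]>lo)&(P[...,2]<hi)]
        if len(w): print(n,lo,len(w),w.min(0),w.max(0),w.mean(0))
    Q=P.copy(); Q[Q[...,1]<-.26]=np.nan; lamps(Q,f['pixels'])
a=cv2.imread('pics/scene5.png')
cv2.imwrite('pics/s5c.png',cv2.resize(a[130:290,190:350],(600,600),interpolation=2))
```

```text
[ 0.4608 -0.1245  0.2814] 86.14155027258187
blue 0.066 499 [ 0.4823 -0.0402  0.0756] [array([481.7, -40.1]), array([10.6, 31.5]), np.float64(86.2)]
   yaw -2.5
blue 0.012 3188 [ 0.4811 -0.0395  0.0183] [array([479. , -39.3]), array([72.2, 74. ]), np.float64(6.9)]
top 0.17 123 [ 0.6053 -0.0399  0.1893] [0.6694 0.0202 0.2   ] [ 0.6411 -0.0134  0.1941]
top 0.235 63 [ 0.6228 -0.0161  0.2395] [0.6536 0.002  0.2549] [ 0.6393 -0.0085  0.25  ]
blue 0.066 41 [ 0.4814 -0.0428  0.0768] [array([481.3, -42.7]), array([11.2, 28.2]), np.float64(83.7)]
   yaw 0.2
blue 0.012 168 [ 0.4842 -0.0358  0.0194] [array([481.9, -34.7]), array([48.3, 63.4]), np.float64(81.9)]
scene 0.17 323 [ 0.6224 -0.0397  0.1859] [0.6724 0.028  0.1993] [ 0.6485 -0.0057  0.1948]
scene 0.235 90 [ 0.6197 -0.0127  0.235 ] [0.6544 0.0025 0.2561] [ 0.6397 -0.005   0.2485]
blue 0.066 57 [ 0.4812 -0.0384  0.0764] [array([480.2, -39. ]), array([13.9, 34.9]), np.float64(83.0)]
   yaw -6.2
blue 0.012 259 [ 0.4789 -0.0341  0.0202] [array([473.8, -37.9]), array([72.9, 60.9]), np.float64(77.9)]
```

View pics/s5c.png

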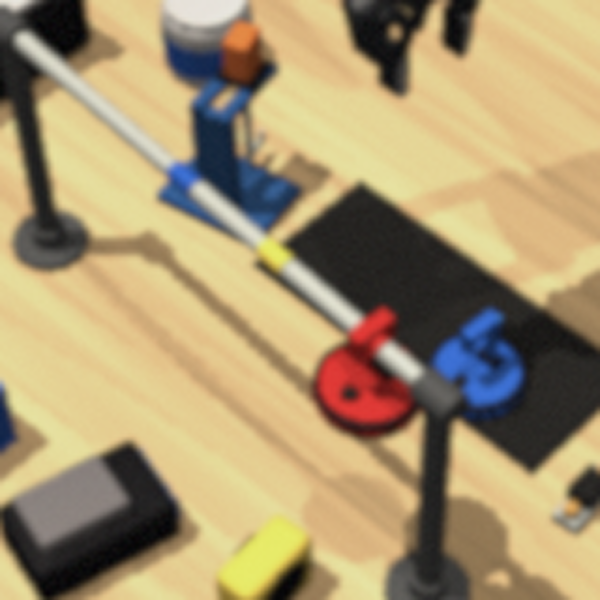

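Red hangs over its tape. Blue had been knocked aside and now stands at (0.4815,-0.0405). I'll grip it there.

Emit:
servo_tool --deltas '[[[65,0.005,0.025,0,0],[65,0.008,0.03,-0.03,0.6],[65,0.0077,0.029,-0.04,0],[65,0,0,-0.04,0],[65,0,0,-0.02,0],[65,0,0,0,0],[65,0,0,0,0],[65,0,0,0,0]]]'

```text
time: 38.6
tool_pos: [0.4818, -0.0412, 0.1514]
tool_rot: [0.002, 0.727, 0.686, 0.001]
contact_force: [0.5, 1.0, -0.1]
gripper_width: 0.648
grasp_force: 0.0
```

Run:
```python
from h import *
np.set_printoptions(precision=4,suppress=True)
s=manip.state(); print(s['tool_pos'],np.degrees(2*np.arctan2(s['tool_rot'][2],s['tool_rot'][1])))
f,P=shot('wrist','w9'); Q=P.copy(); Q[Q[...,1]<-.26]=np.nan; lamps(Q,f['pixels'])
```

```text
[ 0.4818 -0.0412  0.1514] 86.6495443407182
blue 0.066 1193 [ 0.4815 -0.0389  0.0747] [array([481.2, -39.7]), array([12.6, 31.8]), np.float64(85.8)]
   yaw -4.5
blue 0.012 4858 [ 0.4817 -0.0324  0.018 ] [array([479.2, -38. ]), array([71.1, 73. ]), np.float64(1.7)]
```

Emit:
servo_tool --deltas '[[[65,0,0.001,-0.03,-0.6],[65,0,0,-0.03,0],[65,0,0,-0.02,0],[65,0,0,-0.009,0],[65,0,0,0,0],[65,0,0,0,0],[30,0,0,0,0],[0,0,0,0,0]]]'

```text
time: 39.45
tool_pos: [0.4817, -0.0401, 0.062]
tool_rot: [0.001, 0.731, 0.682, 0.001]
contact_force: [-0.5, -0.7, -0.6]
gripper_width: 0.36
grasp_force: 59.3
```

Emit:
servo_tool --deltas '[[[0,0,0,0,0],[0,0,0,0,0],[0,0,0,0,0],[0,0,0,0,0],[0,0,0,0.005,0],[0,0,0,0.01,0],[0,0,0,0.02,0],[0,0,0,0.03,0]]]'

```text
time: 40.25
tool_pos: [0.4784, -0.0393, 0.1239]
tool_rot: [-0.002, 0.731, 0.682, -0.001]
contact_force: [0.4, 0.7, -0.9]
gripper_width: 0.362
grasp_force: 59.6
```

Emit:
servo_tool --deltas '[[[0,0,0,0.04,0],[0,0,0,0.04,0],[0,0,-0.02,0.04,0],[0,0,-0.03,0.021,0],[0,0,-0.03,0,0],[0,0,-0.035,0,0],[0,0,-0.035,0,0],[0,0,-0.035,0,0]]]'

```text
time: 41.05
tool_pos: [0.4798, -0.2258, 0.2662]
tool_rot: [-0.0, 0.731, 0.682, 0.0]
contact_force: [1.4, 0.1, -1.0]
gripper_width: 0.362
grasp_force: 59.7
```

Emit:
servo_tool --deltas '[[[0,0,-0.03,0,0],[0,0.01,-0.025,0,0],[0,0.01,-0.015,0,0],[0,0.01,-0.009,0,0],[0,0,0,0,0],[0,0,0,0,0],[0,0,0,0,0],[0,0,0,0,0]]]'

```text
time: 41.85
tool_pos: [0.51, -0.3031, 0.2662]
tool_rot: [-0.0, 0.731, 0.683, -0.0]
contact_force: [-0.3, 0.3, -2.1]
gripper_width: 0.362
grasp_force: 59.8
```

Run:
```python
from h import *
np.set_printoptions(precision=4,suppress=True)
s=manip.state(); print(s['tool_pos'],np.degrees(2*np.arctan2(s['tool_rot'][2],s['tool_rot'][1])),s['contact_force'])
f,P=shot('scene','scene6')
H,S,V=[c.astype(int) for c in cv2.split(cv2.cvtColor(f['pixels'],cv2.COLOR_RGB2HSV))]
m=(H>105)&(H<120)&(S>150)&(P[...,2]>.18)&(P[...,0]<.6)&(P[...,0]>.42)&(P[...,1]>-.4); w=P[m]; print(len(w)); 
if len(w): print(w.min(0),w.max(0))
```

```text
[ 0.51   -0.3031  0.2662] 86.08672483442913 [-0.2906  0.2567 -2.0837]
338
[ 0.4778 -0.3293  0.2094] [ 0.5451 -0.2656  0.2837]
```

Emit:
servo_tool --deltas '[[[0,0.02,0,0,0],[0,0.02,0,0,0],[0,0.02,0,0,0],[0,0.017,0,0,0],[0,0.014,0,0,0],[0,0.01,0,0,0],[0,0.0075,0,0,0],[0,0,0,0,0]]]'

```text
time: 42.7
tool_pos: [0.6192, -0.3035, 0.2659]
tool_rot: [-0.0, 0.731, 0.683, 0.0]
contact_force: [-0.3, 0.2, -0.8]
gripper_width: 0.364
grasp_force: 60.1
```

Emit:
servo_tool --deltas '[[[0,0,0,0,0],[0,0,0,0,0],[0,0,0,-0.005,0],[0,0,0,-0.005,0],[0,0,0,-0.006,0],[0,0,0,-0.006,0],[0,0,0,-0.004,0],[0,0,0,0,0]]]'

```text
time: 43.5
tool_pos: [0.6184, -0.3034, 0.2386]
tool_rot: [-0.001, 0.731, 0.682, -0.0]
contact_force: [0.2, -0.8, -1.7]
gripper_width: 0.361
grasp_force: 60.1
```

Emit:
servo_tool --deltas '[[[0,0,0,0,0],[0,0,0,-0.002,0],[0,0.0007,0.01,0,0],[0,0.001,0.015,0,0],[0,0.001,0.015,0,0],[0,0.001,0.015,0,0],[0,0.001,0.015,0,0],[0,0,0,0,0]]]'

```text
time: 44.3
tool_pos: [0.6238, -0.2311, 0.2382]
tool_rot: [-0.0, 0.73, 0.683, 0.0]
contact_force: [1.0, -0.9, -1.9]
gripper_width: 0.357
grasp_force: 60.1
```

Emit:
servo_tool --deltas '[[[0,0.001,0.015,0,0],[0,0.001,0.015,0,0],[0,0.0005,0.0075,0,0],[0,0.0003,0.004,0,0],[0,0,0,0,0],[0,0,0,0,0],[0,0,0,0,0],[0,0,0,0,0]]]'

```text
time: 45.1
tool_pos: [0.6263, -0.1927, 0.238]
tool_rot: [0.0, 0.731, 0.682, -0.0]
contact_force: [-0.2, 0.8, -1.5]
gripper_width: 0.363
grasp_force: 60.1
```

Run:
```python
from h import *
np.set_printoptions(precision=4,suppress=True)
s=manip.state(); print(s['tool_pos'],s['contact_force'])
f,P=shot('scene','scene7')
H,S,V=[c.astype(int) for c in cv2.split(cv2.cvtColor(f['pixels'],cv2.COLOR_RGB2HSV))]
m=(H>105)&(H<120)&(S>150)&(P[...,0]>.55)&(P[...,0]<.72)&(P[...,1]>-.4)&(P[...,1]<-.1)
for lo,hi in((.17,.2),(.235,.275)):
    w=P[m&(P[...,2]>lo)&(P[...,2]<hi)]
    if len(w): print(lo,len(w),w.min(0),w.max(0),w.mean(0))
```

```text
[ 0.6263 -0.1927  0.238 ] [-0.1899  0.8098 -1.4901]
0.17 240 [ 0.6104 -0.2191  0.1905] [ 0.6608 -0.1539  0.2   ] [ 0.6358 -0.1859  0.1964]
0.235 50 [ 0.6085 -0.1956  0.2352] [ 0.6509 -0.1813  0.2701] [ 0.6229 -0.187   0.2496]
```

Emit:
servo_tool --deltas '[[[0,-0.0002,-0.003,0,0],[0,0,0,-0.0015,0],[0,0,0,0,0],[0,0,0,0,0],[40,0,0,0,0],[45,0,0,0,0],[55,0,0,0,0],[60,0,0,0,0]]]'

```text
time: 45.95
tool_pos: [0.6263, -0.1953, 0.2369]
tool_rot: [0.0, 0.731, 0.682, 0.0]
contact_force: [0.1, -0.2, -0.1]
gripper_width: 0.599
grasp_force: 0.0
```

Emit:
servo_tool --deltas '[[[60,0,0,0,0],[60,0,0,0.01,0],[60,0,0,0.02,0],[60,0,0,0.03,0],[60,0,0,0.04,0],[60,-0.03,0,0.03,0],[60,-0.04,0,0.02,0],[60,-0.04,0,0,0]]]'

```text
time: 46.75
tool_pos: [0.516, -0.1956, 0.3922]
tool_rot: [0.004, 0.731, 0.683, 0.001]
contact_force: [-0.4, -0.1, 1.3]
gripper_width: 0.6
grasp_force: 0.0
```

Emit:
servo_tool --deltas '[[[60,-0.04,0,0,0],[60,-0.04,0,0,0],[60,0,0,0,0],[60,0,0,0,0],[60,0,0,0,0],[60,0,0,0,0],[60,0,0,0,0],[60,0,0,0,0]]]'

```text
time: 47.55
tool_pos: [0.4366, -0.1952, 0.3862]
tool_rot: [-0.0, 0.731, 0.683, -0.0]
contact_force: [0.0, -0.3, -0.9]
gripper_width: 0.601
grasp_force: 0.0
```

Run:
```python
from h import *
np.set_printoptions(precision=4,suppress=True)
for n in('top','scene'):
    f,P=shot(n,n+'8')
    H,S,V=[c.astype(int) for c in cv2.split(cv2.cvtColor(f['pixels'],cv2.COLOR_RGB2HSV))]
    for k,m,y in(('red',((H<4)|(H>174))&(S>170)&(V>80),-.006),('blue',(H>105)&(H<120)&(S>150),-.1915)):
        m=m&(np.abs(P[...,1]-y)<.06)&(P[...,0]>.55)&(P[...,0]<.72)
        for lo,hi in((.17,.2),(.25,.275)):
            w=P[m&(P[...,2]>lo)&(P[...,2]<hi)]
            if len(w): print(n,k,lo,len(w),w.min(0),w.max(0),w.mean(0))
    m=(H>5)&(H<20)&(S>150)&(P[...,2]>.155)&(P[...,2]<.175)&(P[...,0]>.4)&(P[...,0]<.5)&(P[...,1]<-.28)&(P[...,1]>-.38); print('picker',P[m].mean(0),m.sum())
a=cv2.imread('pics/scene8.png'); b=cv2.imread('pics/top8.png')
cv2.imwrite('pics/s8c.png',np.hstack([cv2.resize(a[100:290,170:360],(400,400),interpolation=2),cv2.resize(b[140:300,230:390],(400,400),interpolation=2)]))
```

```text
top red 0.17 120 [ 0.6079 -0.0399  0.189 ] [0.6695 0.0201 0.1994] [ 0.6416 -0.0143  0.1939]
top red 0.25 35 [ 0.6252 -0.0162  0.2501] [ 0.6532 -0.006   0.2552] [ 0.6388 -0.0101  0.2522]
top blue 0.17 135 [ 0.5948 -0.2283  0.1878] [ 0.6587 -0.1674  0.1987] [ 0.6294 -0.2008  0.1939]
top blue 0.25 40 [ 0.6126 -0.2023  0.25  ] [ 0.6406 -0.1918  0.2548] [ 0.6254 -0.1972  0.2525]
picker [nan nan nan] 0
scene red 0.17 329 [ 0.6238 -0.0408  0.1883] [0.6748 0.0278 0.1998] [ 0.6485 -0.006   0.1947]
scene red 0.25 46 [ 0.6209 -0.0118  0.25  ] [0.6523 0.0011 0.2569] [ 0.6364 -0.0059  0.2524]
scene blue 0.17 286 [ 0.6088 -0.2243  0.1864] [ 0.6622 -0.1596  0.1999] [ 0.6351 -0.1914  0.1945]
scene blue 0.25 31 [ 0.6114 -0.1958  0.2503] [ 0.6408 -0.1843  0.2546] [ 0.624  -0.191   0.2523]
picker [ 0.4481 -0.322   0.1628] 60<stdin>:11: RuntimeWarning: Mean of empty slice.
  ret = um.true_divide(
```

View pics/s8c.png

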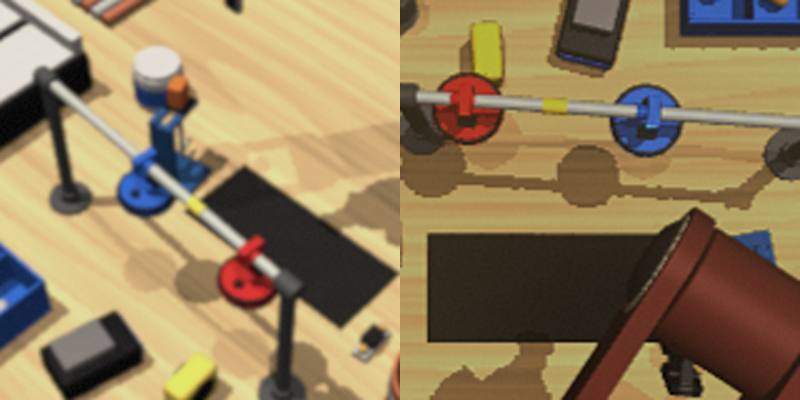

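Both lamps hang over their tapes, the picker is on its fork, and the gripper is clear of everything.

```bash
python3 -c "
from plant import manip; print(manip.job_done())"
```

```text
the job is handed in; nothing more can be done
None
```

I handed the job in: the red and blue lamps were fished out with the picker and now hang over their own tapes, to within about 3 mm by my last camera check. The yellow lamp was absent, and the picker is back on its blue fork. I stood each lamp on the mat and used the fingers to hook it onto the rail.

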